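Charged radios to the collection rack

ROBOT

A 6-joint arm with a two-finger parallel gripper is mounted at the origin on the work surface. World frame = base frame: x ahead of the robot, y to its left, z up, the work surface at z = 0. Lengths are in mm, angles in rad, forces in N, time in s.
With the tool pointing down it reaches from about 275 to 850 mm from the base axis. Payload 19 kg.
Tool frame: the origin (TCP) lies between the finger pads; the fingertips stand 11 mm ahead of it and the grasp point (between the pads) lies 8 mm behind it (bot.tips_ahead is the distance from the TCP to the fingertips, in mm); z points along the fingers, y is the line along which they close (so a half turn about z gives the same grasp; the last joint's range is limited). The gripper opens to 85 mm and grips with 20 to 120 N. Pads are 22 mm wide; open, the fingers measure 114 mm over their backs; the gripper's body (76 mm by 85 mm) begins 54 mm behind the grasp point. The pads swing forward as they close: fully open they stand 13 mm farther back than shut.
Start: joints at [1.158, 0.15, 1.437, -0, 1.554, -0.134], TCP at [158.246, 552.765, 242.267] pointing down, gripper open.
Joint ranges: [-2.8, 2.8], [-0.68, 2.1], [0.12, 2.68], [-1.39, 4.53], [0.16, 2.79], [-2.81, 2.81]. Speed limits (rad/s): [1.89, 1.89, 2.22, 3.01, 3.01, 3.01].

INTERFACE

Orientations are given as a rotation vector (axis times angle).
In Python, from rig import bot, grab_frame, camera_info, regions_of, spot_point gives the robot as it stands.
- The arm moves only by the tool jog_arm, never from a script. Its argument "motion" is a list that holds one entry, the list of rows, each a list of 5 numbers: the opening, from 0 (shut) to 1 (fully open), then the shift along the tool's x, y, z in m, then the turn about the tool's z in rad. In form: [[[grip, x, y, z, roll], ...]]. A call has 1 to 8 rows; each row is the pose to reach, as a shift and turn from the pose commanded when the call began, along the tool's axes at that moment; what a row does not reach only later rows make up. A row lasts 1/12 s, in which the tool goes at most 41.7 mm and 7.16 degrees, less where a joint would pass 70% of its speed; a pose out of reach is approached as far as the arm can. A call with a gripper value outside its range is refused whole. The fingers move at their own pace and stop on an object; "grip_force" is the grip in N (left out, the last holds). Time passes only in rows, so rows that repeat a pose let the fingers close. It gives the time, the measured TCP pose, the force, the opening and the grip force at its end, in the units of the state.
- bot.read_state(): the state, without advancing time (a new reading comes with each control period).
- grab_frame(name): name is "side" or "top"; returns the picture (420x560x3 uint8, red, green, blue); there is no depth.
- camera_info(name): a dict with "K" (3x3 intrinsics, pixels), "world_to_cam" (4x4, takes a point from world to camera coordinates). Camera axes: x right, y up, looking along -z (the intrinsics and any distortion apply to the point x, -y, -z); pixel columns grow to the right and rows downward; lengths in mm; the calibration is good to about 2 mm. A picture is of the moment at which its call begins. camera_info takes no time and is no camera call.
- bot.job_done(): hands the job in; it is judged then, once.
Trained networks look in the newest picture that a camera, given by its name, has taken for a name from the list of things; names that differ only in an ending like _2 or _b are one class to them, and where a whole thing is asked for, a point or a joint stands for the part that bears it (a point fixed in the world has none). Each returns a list of dicts, best first, with "score" (0 to 1); they miss things now and then, are a little off and sometimes report something else, mostly with a low value. They report only what shows in the picture. A call takes as long as a camera call. They do not tell look-alikes from the thing itself.
- regions_of(camera, thing): "pixels" (420x560 bool, what is visible of it) and "bbox" ([left, top, width, height] in pixels, round what is visible of it).
- spot_point(camera, thing): "xy" ([column, row] in pixels: a listed point, or the origin of a listed thing).
The state is a dict: "time": time; "qpos": joint angles; "dq": joint speeds; "joint_torque": joint torques, N m; "eef_pos": TCP position; "ee_rot": TCP orientation; "force": force on the tool from outside, world axes, zero at the start; "torque": the same for the moment, N m; "gripper_width": opening from 0.0 (shut) to 1.0 (fully open); "finger_force": force on a finger pad.
Only numpy, scipy, OpenCV 4.12 (cv2) and the standard library are available. Lean on these libraries where they do the work, as an engineer would, in place of code of your own. Each camera call takes 0.05 s, during which the arm holds its last target. There are 200 camera calls.

TASK

The four two-way radios are charged. Move them from the row of charging cups to the plywood collection rack, one to a bay, standing upright on the bay floor and in the same left-to-right order as they stand in the charger, so that they still match the list of their owners. Set each one down rather than dropping it.

Things in the scene. Friction and masses are not known exactly. Their poses are not given: they have to be found in the camera images.
- charger_rail: Fixed low steel rail, 332 mm long (y) and about 90 mm deep (x), 10 mm high, that carries the four grey charging cups in a row along its y, 80 mm apart (at y = +120, +40, -40, -120 mm; +y is its left end seen from the robot). Origin at the centre of its underside.
- collection_rack: Fixed birch plywood rack, empty at the start: 332 mm long (y), 72 mm deep (x), 30 mm high, with four open bays in a row along its y, bay centres at x = 0, y = +120, +40, -40, -120 mm (+y is its left end seen from the robot). Each bay is 56 mm (x) by 74 mm (y) inside and open above; its grey felt floor lies 8 mm above the origin, its walls end 30 mm above it. Origin at the centre of the underside.
- radio_tall_mid (a point): Black two-way radio standing upright in one of the charging cups, a body 92 mm high, with two round knobs and a thick 18 mm aerial stub on top, so 110 mm high over all; wide speaker grille on the front. Body 36 mm thick (its x) by 56 mm wide (its y), front to +x. Point: half-way up its over-all height, 55 mm above its underside, on the body's middle line (grip it here across its thickness).
- charger_tall: Fixed grey charging cup in which the tall radio stands at the start, 76 by 76 mm, 30 mm high, one of four alike on the charger rail. Pocket 50 mm (x) by 64 mm (y) inside, open above; pocket floor 8 mm above the origin, walls end 30 mm above it. Origin at the centre of its underside.
- radio_keypad_mid (a point): Black two-way radio standing upright in one of the charging cups, a body 84 mm high, with one knob and a thin 24 mm aerial stub on top, so 108 mm high over all; screen and twelve keys on the front. Body 32 mm thick (its x) by 54 mm wide (its y), front to +x. Point: half-way up its over-all height, 54 mm above its underside, on the body's middle line (grip it here across its thickness).
- charger_keypad: Fixed grey charging cup in which the keypad radio stands at the start, 76 by 76 mm, 30 mm high, one of four alike on the charger rail. Pocket 50 mm (x) by 64 mm (y) inside, open above; pocket floor 8 mm above the origin, walls end 30 mm above it. Origin at the centre of its underside.
- radio_mini_mid (a point): Black two-way radio standing upright in one of the charging cups, the smallest: a body 72 mm high, with a flat switch and a 20 mm aerial stub on top, so 92 mm high over all. Body 30 mm thick (its x) by 48 mm wide (its y), front to +x. Point: half-way up its over-all height, 46 mm above its underside, on the body's middle line (grip it here across its thickness).
- charger_mini: Fixed grey charging cup in which the mini radio stands at the start, 76 by 76 mm, 30 mm high, one of four alike on the charger rail. Pocket 50 mm (x) by 64 mm (y) inside, open above; pocket floor 8 mm above the origin, walls end 30 mm above it. Origin at the centre of its underside.
- radio_rugged_mid (a point): Black two-way radio standing upright in one of the charging cups, the thickest: a body 80 mm high with grey side bumpers and steel corners, one broad knob and a short fat 14 mm aerial stub on top, so 94 mm high over all. Body 40 mm thick (its x) by 58 mm wide (its y), front to +x. Point: half-way up its over-all height, 47 mm above its underside, on the body's middle line (grip it here across its thickness).
- charger_rugged: Fixed grey charging cup in which the rugged radio stands at the start, 76 by 76 mm, 30 mm high, one of four alike on the charger rail. Pocket 50 mm (x) by 64 mm (y) inside, open above; pocket floor 8 mm above the origin, walls end 30 mm above it. Origin at the centre of its underside.
Not all that is in view belongs to the job. What is shaped like the part that bears radio_rugged_mid but orange or red is not meant.

How it is judged (in metres and radians):
At the end, for the whole second after the job is handed in: Each radio stands in the rack bay with the same place in the row as its own charging cup has on the rail: its middle within 15 mm of the bay centre in x and y, within 6 mm of its standing height, tilted under 0.1 rad; all four released and at rest (((y of charger_tall in the frame of charger_rail between 0.1 and 0.14 m and y of radio_tall_mid in the frame of collection_rack between 0.105 and 0.135 m) or (y of charger_tall in the frame of charger_rail between 0.02 and 0.06 m and y of radio_tall_mid in the frame of collection_rack between 0.025 and 0.055 m) or (y of charger_tall in the frame of charger_rail between -0.06 and -0.02 m and y of radio_tall_mid in the frame of collection_rack between -0.055 and -0.025 m) or (y of charger_tall in the frame of charger_rail between -0.14 and -0.1 m and y of radio_tall_mid in the frame of collection_rack between -0.135 and -0.105 m)) and x of radio_tall_mid in the frame of collection_rack between -0.015 and 0.015 m and z of radio_tall_mid in the frame of collection_rack between 0.057 and 0.069 m and angle between each of radio_tall_mid, radio_keypad_mid, radio_mini_mid, radio_rugged_mid's own z axis and vertical below 0.1 rad and linear speed of each of radio_tall, radio_keypad, radio_mini, radio_rugged below 0.02 m/s and angular speed of each of radio_tall, radio_keypad, radio_mini, radio_rugged below 0.2 rad/s and ((y of charger_keypad in the frame of charger_rail between 0.1 and 0.14 m and y of radio_keypad_mid in the frame of collection_rack between 0.105 and 0.135 m) or (y of charger_keypad in the frame of charger_rail between 0.02 and 0.06 m and y of radio_keypad_mid in the frame of collection_rack between 0.025 and 0.055 m) or (y of charger_keypad in the frame of charger_rail between -0.06 and -0.02 m and y of radio_keypad_mid in the frame of collection_rack between -0.055 and -0.025 m) or (y of charger_keypad in the frame of charger_rail between -0.14 and -0.1 m and y of radio_keypad_mid in the frame of collection_rack between -0.135 and -0.105 m)) and x of radio_keypad_mid in the frame of collection_rack between -0.015 and 0.015 m and z of radio_keypad_mid in the frame of collection_rack between 0.056 and 0.068 m and ((y of charger_mini in the frame of charger_rail between 0.1 and 0.14 m and y of radio_mini_mid in the frame of collection_rack between 0.105 and 0.135 m) or (y of charger_mini in the frame of charger_rail between 0.02 and 0.06 m and y of radio_mini_mid in the frame of collection_rack between 0.025 and 0.055 m) or (y of charger_mini in the frame of charger_rail between -0.06 and -0.02 m and y of radio_mini_mid in the frame of collection_rack between -0.055 and -0.025 m) or (y of charger_mini in the frame of charger_rail between -0.14 and -0.1 m and y of radio_mini_mid in the frame of collection_rack between -0.135 and -0.105 m)) and x of radio_mini_mid in the frame of collection_rack between -0.015 and 0.015 m and z of radio_mini_mid in the frame of collection_rack between 0.048 and 0.06 m and ((y of charger_rugged in the frame of charger_rail between 0.1 and 0.14 m and y of radio_rugged_mid in the frame of collection_rack between 0.105 and 0.135 m) or (y of charger_rugged in the frame of charger_rail between 0.02 and 0.06 m and y of radio_rugged_mid in the frame of collection_rack between 0.025 and 0.055 m) or (y of charger_rugged in the frame of charger_rail between -0.06 and -0.02 m and y of radio_rugged_mid in the frame of collection_rack between -0.055 and -0.025 m) or (y of charger_rugged in the frame of charger_rail between -0.14 and -0.1 m and y of radio_rugged_mid in the frame of collection_rack between -0.135 and -0.105 m)) and x of radio_rugged_mid in the frame of collection_rack between -0.015 and 0.015 m and z of radio_rugged_mid in the frame of collection_rack between 0.049 and 0.061 m); the robot touches nothing.
It fails at once if the tall radio falls free: out of the fingers and moving faster than 0.6 m/s, as after a drop of 2 cm (contact force between radio_tall and the fingers below 0.05 N and linear speed of radio_tall above 0.6 m/s).
It fails at once if the keypad radio falls free: out of the fingers and moving faster than 0.6 m/s, as after a drop of 2 cm (contact force between radio_keypad and the fingers below 0.05 N and linear speed of radio_keypad above 0.6 m/s).
It fails at once if the mini radio falls free: out of the fingers and moving faster than 0.6 m/s, as after a drop of 2 cm (contact force between radio_mini and the fingers below 0.05 N and linear speed of radio_mini above 0.6 m/s).
It fails at once if the rugged radio falls free: out of the fingers and moving faster than 0.6 m/s, as after a drop of 2 cm (contact force between radio_rugged and the fingers below 0.05 N and linear speed of radio_rugged above 0.6 m/s).
It also fails if it takes over 125 s, if anything falls off the work surface, if the arm or the gripper's body presses on something with over 40 N, if the wrist force passes 120 N, or if a joint passes its speed limit or range.

## Working session

There is one attempt and no reset: what is moved stays moved. The work goes in short steps, Python scripts to look and compute and a tool call to move; the robot and the scene stay as the last step left them, time stands still between calls to the robot, and variables do not carry over. Pictures are saved under pics/ and viewed, at most 14 in all, crops included, and the job is handed in when it is done.

Besides the shell and the picture viewer there is one more tool, called after "Request:" by a JSON object that holds its "name" and its "arguments". jog_arm: Moves the arm, as the interface text tells. Its arguments: {"type":"object","properties":{"motion":{"type":"array","items":{"type":"array","items":{"type":"array","items":{"type":"number"}}}},"grip_force":{"type":"number"}},"required":["motion"]}

```bash
mkdir -p pics; cat > h.py <<'E'
import numpy as np, cv2
from rig import bot, grab_frame, camera_info, regions_of, spot_point
def ray(cam,uv):
    c=camera_info(cam);K=np.array(c["K"],float);T=np.array(c["world_to_cam"],float)
    d=c.get("dist",c.get("distortion"))
    p=cv2.undistortPoints(np.array([[uv]],float),K,None if d is None else np.array(d,float))[0,0]
    v=np.array([p[0],-p[1],-1.0]);R=T[:3,:3]
    return -R.T@T[:3,3],R.T@v
def atz(cam,uv,z):
    o,v=ray(cam,uv);return o+v*(z-o[2])/v[2]
def proj(cam,P):
    c=camera_info(cam);K=np.array(c["K"]);T=np.array(c["world_to_cam"]);q=T[:3,:3]@np.array(P)+T[:3,3]
    p=K@np.array([q[0],-q[1],-q[2]]);return p[:2]/p[2]
E
python3 - <<'E'
from h import *
for n in("side","top"):
    cv2.imwrite(f"pics/{n}0.png",grab_frame(n)[...,::-1]); c=camera_info(n); print(n,{k:v for k,v in c.items() if k not in("world_to_cam",)}, ray(n,(280,210)))
    for t,z in[("charger_rail",0),("collection_rack",0),("radio_tall_mid",73),("radio_keypad_mid",72),("radio_mini_mid",64),("radio_rugged_mid",65),("charger_tall",10),("charger_keypad",10),("charger_mini",10),("charger_rugged",10)]:
        for r in spot_point(n,t)[:3]: print(n,t,round(r["score"],2),np.round(r["xy"],1),np.round(atz(n,r["xy"],z),1))
s=bot.read_state();print(s["time"],s["eef_pos"],s["ee_rot"])
E
```

```text
side {'K': array([[530.7728879 ,   0.        , 276.75468681],
       [  0.        , 530.7728879 , 212.66586536],
       [  0.        ,   0.        ,   1.        ]])} (array([  47.36925452, -848.82026482,  937.03368983]), array([ 0.35061746,  0.66964397, -0.65475717]))
side charger_rail 0.82 [316.6 293.5] [ 491.4 -187.     0. ]
side collection_rack 0.94 [270.4 187. ] [570.1 210.3   0. ]
side radio_tall_mid 0.62 [296.1 239.9] [495.2 -76.8  73. ]
side radio_keypad_mid 0.59 [349.5 310.1] [ 495.5 -306.1   72. ]
side radio_mini_mid 0.81 [328.2 288.3] [ 490.6 -230.8   64. ]
side radio_rugged_mid 0.9 [394.6 284.7] [ 624.1 -287.    65. ]
side radio_rugged_mid 0.82 [350.9 225.2] [643.2 -83.9  65. ]
side radio_rugged_mid 0.81 [359.  258.5] [ 598.6 -186.7   65. ]
side charger_tall 0.8 [295.1 254.4] [501.5 -64.   10. ]
side charger_mini 0.9 [327.1 307.5] [ 487.3 -239.    10. ]
side charger_mini 0.54 [344.4 332. ] [ 486.4 -311.5   10. ]
side charger_rugged 0.79 [312.7 278.7] [ 500.8 -151.5   10. ]
top {'K': array([[460.07482897,   0.        , 271.3568884 ],
       [  0.        , 460.07482897, 211.
[... 575 characters left out ...]
 64. ]
top radio_mini_mid 0.6 [304.6 209.1] [492.1 -66.7  64. ]
top radio_mini_mid 0.55 [203.6 180.9] [571.1 189.2  64. ]
top radio_rugged_mid 0.94 [346.3 161.9] [ 610.6 -176.3   65. ]
top radio_rugged_mid 0.93 [383.3 148.4] [ 643.2 -271.7   65. ]
top radio_rugged_mid 0.79 [344.6 267.3] [ 344.2 -161.3   65. ]
top charger_tall 0.57 [302.1 206.6] [505.8 -62.9  10. ]
top charger_tall 0.18 [336. 208.] [ 499.9 -152.1   10. ]
top charger_keypad 0.71 [396.5 212.4] [ 484.4 -309.9   10. ]
top charger_rugged 0.9 [336.8 207.6] [ 500.9 -154.2   10. ]
top charger_rugged 0.69 [347.2 206.7] [ 502.6 -181.6   10. ]
1.1 [158.25263726 552.77161987 242.26406881] [-4.36562852e-01 -3.11106980e+00  1.55315615e-04]
```

View pics/side0.png

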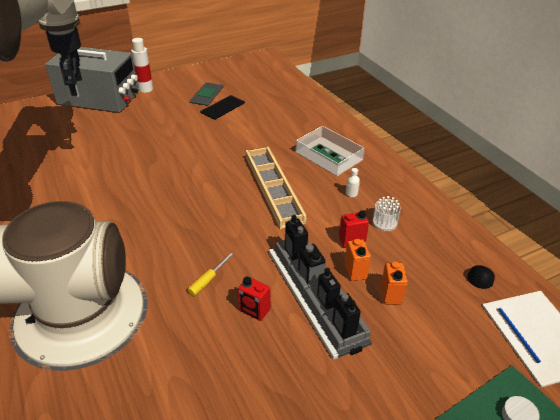

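View pics/top0.png

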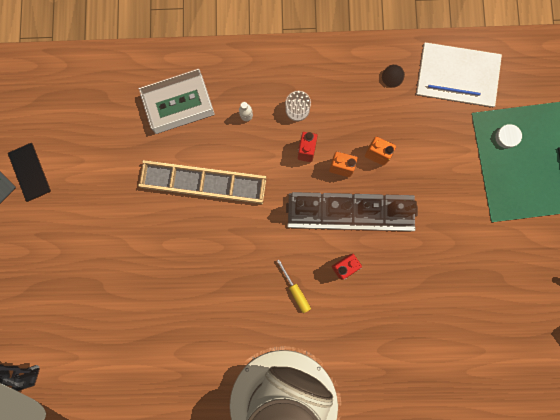

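```bash
cat > m.py <<'E'
from h import *
from scipy.optimize import minimize
def hull(cam,p,parts):
    m=np.zeros((420,560),np.uint8);c,s=np.cos(p[2]),np.sin(p[2])
    for (dx0,dx1,ly,z0,z1) in parts:
        P=[proj(cam,(p[0]+c*a-s*b,p[1]+s*a+c*b,z)) for a in(dx0,dx1) for b in(-ly,ly) for z in(z0,z1)]
        h=cv2.convexHull(np.array(P,np.float32)); cv2.fillConvexPoly(m,np.round(h*16).astype(np.int32),1,cv2.LINE_8,4)
    return m>0
def fit(masks,p0,parts):
    def f(q):
        p=(q[0],q[1],q[2]/500);v=0
        for k,M in masks.items():
            H=hull(k,p,parts);v-=(H&M).sum()/(H|M).sum()
        return v
    q=np.array([p0[0],p0[1],p0[2]*500])
    r=minimize(f,q,method="Nelder-Mead",options=dict(initial_simplex=np.vstack([q,q+[15,0,0],q+[0,15,0],q+[0,0,40]]),xatol=.05,fatol=1e-5))
    return r.x[0],r.x[1],r.x[2]/500,r.fun
E
python3 - <<'E'
from m import *
im={n:grab_frame(n) for n in("side","top")}
def M(t,c,near):
    b=None
    for r in regions_of(c,t):
        x,y,w,h=r["bbox"]
        if abs(x+w/2-near[0])<25 and abs(y+h/2-near[1])<25: return r["pixels"].astype(bool)
A={c:M("collection_rack",c,n) for c,n in(("top",(203,181)),("side",(275,187)))}
print("rack");A={k:v for k,v in A.items() if v is not None}
for S in [A]+[{k:v} for k,v in A.items()]:
    rk=fit(S,(571,200,-.13),[(-36,36,166,0,30)]);print(list(S),np.round(rk,3))
for t,n1,n2,d,w,h,y in [("tall",(307,206),(296,240),36,56,110,-67),("rugged",(338,205),(313,262),40,58,94,-150),("mini",(368,205),(328,288),30,48,92,-228),("keypad",(402,207),(348,312),32,54,108,-308)]:
    o=[]
    for c,n in(("top",n1),("side",n2)):
        m=M(f"radio_{t}_mid",c,n); b=regions_of(c,f"radio_{t}_mid")
        print(t,c,[(round(r["score"],2),list(np.round(r["bbox"]))) for r in b[:4]])
        m2=M(f"charger_{t}",c,n); b=regions_of(c,f"charger_{t}")
        print("  cup",[(round(r["score"],2),list(np.round(r["bbox"]))) for r in b[:3]])
B={c:M("charger_rail",c,n) for c,n in(("top",(352,212)),("side",(318,290)))}
for c in B: print("rail",c,None if B[c] is None else B[c].sum())
tp=cv2.resize(im["top"][130:300,120:440],(0,0),fx=2.5,fy=2.5,interpolation=cv2.INTER_CUBIC)
cv2.imwrite("pics/topc.png",tp[...,::-1])
sp=cv2.resize(im["side"][130:370,220:420],(0,0),fx=2.5,fy=2.5,interpolation=cv2.INTER_CUBIC)
cv2.imwrite("pics/sidec.png",sp[...,::-1])
E
```

```text
rack
['top', 'side'] [ 5.76968e+02  2.01759e+02 -1.56000e-01 -1.84500e+00]
['top'] [ 5.78079e+02  1.98317e+02 -1.58000e-01 -9.65000e-01]
['side'] [ 5.74779e+02  2.04435e+02 -1.56000e-01 -9.05000e-01]
tall top [(0.69, [np.float64(297.0), np.float64(196.0), np.float64(24.0), np.float64(20.0)])]
  cup [(0.69, [np.float64(288.0), np.float64(190.0), np.float64(34.0), np.float64(35.0)])]
tall side [(0.94, [np.float64(286.0), np.float64(216.0), np.float64(23.0), np.float64(45.0)]), (0.37, [np.float64(297.0), np.float64(244.0), np.float64(28.0), np.float64(38.0)])]
  cup [(0.68, [np.float64(277.0), np.float64(238.0), np.float64(21.0), np.float64(29.0)])]
rugged top [(0.91, [np.float64(297.0), np.float64(130.0), np.float64(19.0), np.float64(32.0)]), (0.89, [np.float64(325.0), np.float64(198.0), np.float64(25.0), np.float64(22.0)]), (0.78, [np.float64(366.0), np.float64(137.0), np.float64(27.0), np.float64(30.0)]), (0.73, [np.float64(332.0), np.float64(151.0), np.float64(27.0), np.float64(24.0)])]
  cup [(0.98, [np.float64(323.0), np.float64(192.0), np.float64(29.0), np.float64(29.0)])]
rugged
[... 507 characters left out ...]
np.float64(21.0)])]
  cup [(0.91, [np.float64(352.0), np.float64(190.0), np.float64(34.0), np.float64(32.0)])]
mini side [(0.62, [np.float64(318.0), np.float64(270.0), np.float64(24.0), np.float64(40.0)])]
  cup [(0.61, [np.float64(305.0), np.float64(287.0), np.float64(38.0), np.float64(34.0)])]
keypad top []
  cup [(0.7, [np.float64(320.0), np.float64(192.0), np.float64(34.0), np.float64(32.0)]), (0.58, [np.float64(384.0), np.float64(194.0), np.float64(29.0), np.float64(35.0)])]
keypad side [(0.67, [np.float64(332.0), np.float64(293.0), np.float64(30.0), np.float64(41.0)])]
  cup [(0.72, [np.float64(320.0), np.float64(311.0), np.float64(51.0), np.float64(43.0)])]
rail top 799
rail side 1108
```

View pics/topc.png

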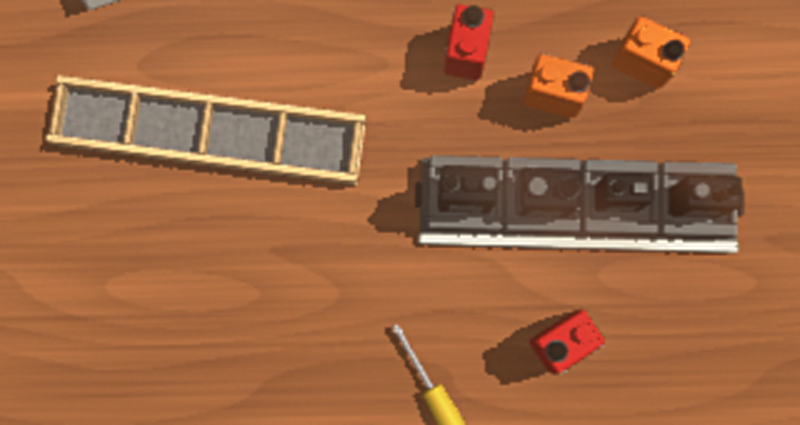

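View pics/sidec.png

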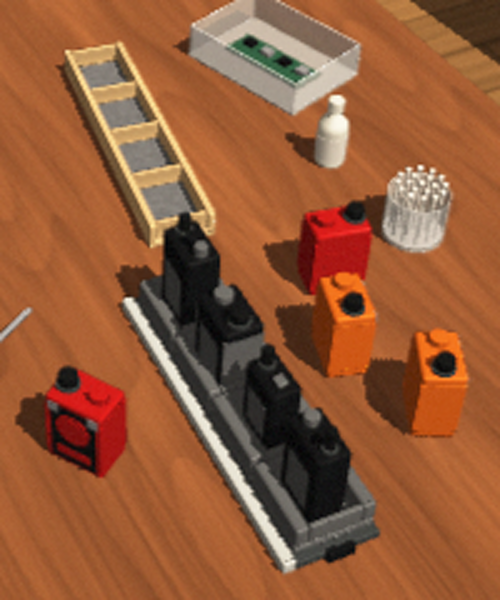

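```bash
python3 - <<'E'
from m import *
f=lambda u,v:(u/2.5+120-.3,v/2.5+130-.3)
L=atz("top",f(430,157),40);R=atz("top",f(737,165),40);l=atz("top",f(418,244),10);r=atz("top",f(737,252),10)
print(L,R,l,r,np.arctan2(R[0]-L[0],L[1]-R[1]),np.arctan2(r[0]-l[0],l[1]-r[1]))
for u in(505,583,661):print(atz("top",f(u,160),40))
g=lambda u,v:(u/2.5+220-.3,v/2.5+130-.3)
print("side corners near: ",atz("side",g(291,566),10),atz("side",g(130,301),10), "rim right end far",atz("side",g(373,500),40),"near",atz("side",g(303,527),40))
# radio box fits
Z=18
for t,n1,n2,d,w,hb,y in [("tall",(309,206),(297,238),36,56,92,-67),("rugged",(338,209),(310,262),40,58,80,-150),("mini",(367,205),(330,290),30,48,72,-228),("keypad",(402,207),(347,313),32,54,84,-308)]:
    for c,n in(("top",n1),("side",n2)):
        grab_frame(c)
        for q in regions_of(c,f"radio_{t}_mid"):
            x,yy,W,H=q["bbox"]
            if abs(x+W/2-n[0])<9 and abs(yy+H/2-n[1])<9:
                print(t,c,np.round(fit({c:q["pixels"].astype(bool)},(497,y,-.02),[(-d/2,d/2,w/2,Z+(22 if c=="side" else 0),Z+hb)]),3))
E
```

```text
[539.31673032 -35.75738285  40.        ] [ 523.0130428  -350.70666266   40.        ] [451.82796232 -21.32574678  10.        ] [ 435.72635991 -353.96311011   10.        ] -0.05171990789428981 -0.04836812035352965
[ 534.21459119 -113.14351673   40.        ]
[ 532.18824584 -193.41341036   40.        ]
[ 530.16951127 -273.38181742   40.        ]
side corners near:  [ 439.6203278  -354.13912831   10.        ] [457.0871914  -25.45445157  10.        ] rim right end far [ 520.3171157  -346.55473041   40.        ] near [ 454.78460692 -343.31665728   40.        ]
tall top [ 5.02809e+02 -6.83910e+01 -1.00000e-03 -8.27000e-01]
tall side [ 4.93465e+02 -7.12400e+01 -8.80000e-02 -7.82000e-01]
rugged top [ 4.94257e+02 -1.52859e+02 -2.60000e-02 -8.63000e-01]
rugged side [ 4.89887e+02 -1.52699e+02 -7.30000e-02 -9.07000e-01]
mini top [ 4.94057e+02 -2.28964e+02  6.40000e-02 -8.00000e-01]
mini side [ 4.89395e+02 -2.27044e+02  5.60000e-02 -7.67000e-01]
keypad top [ 4.89215e+02 -3.09433e+02  5.70000e-02 -8.06000e-01]
keypad side [ 4.81204e+02 -3.11528e+02 -9.30000e-02 -8.94000e-01]
```

Request:
{"name": "jog_arm", "arguments": {"motion": [[[1,0,0,0,0.12],[1,0,0,0,0.24],[1,0,0,0,0.36],[1,0,0,0,0.48],[1,0,0,0,0.6],[1,0,0,0,0.72],[1,0,0,0,0.84],[1,0,0,0,0.96]]]}}

```text
time: 4.47
eef_pos: [158.2, 552.8, 242.3]
ee_rot: [-1.831, -2.553, 0.0]
force: [0.0, 0.1, 0.5]
gripper_width: 1.002
finger_force: 0.0
```

Request:
{"name": "jog_arm", "arguments": {"motion": [[[1,-0.699,0.122,0,0.377],[1,-0.699,0.122,0,0.377],[1,-0.699,0.122,0,0.377],[1,-0.699,0.122,0,0.377],[1,-0.699,0.122,0,0.377],[1,-0.699,0.122,0,0.377],[1,-0.699,0.122,0,0.377],[1,-0.699,0.122,0,0.377]]]}}

```text
time: 5.13
eef_pos: [319.8, 259.2, 242.5]
ee_rot: [2.27, 2.171, 0.001]
force: [1.6, 0.8, 0.1]
gripper_width: 1.005
finger_force: 0.0
```

Request:
{"name": "jog_arm", "arguments": {"motion": [[[1,-0.32,0.194,0,0],[1,-0.32,0.194,0,0],[1,-0.32,0.194,0,0],[1,-0.32,0.194,0,0],[1,-0.32,0.194,0,0],[1,-0.32,0.194,0,0],[1,-0.32,0.194,0,0],[1,-0.32,0.194,0,0]]]}}

```text
time: 5.8
eef_pos: [479.8, -33.8, 242.5]
ee_rot: [2.271, 2.17, 0.001]
force: [0.2, 1.3, -0.1]
gripper_width: 1.001
finger_force: 0.0
```

```bash
cat >> h.py <<'E'
def go(x,y,z=None,yaw=None):
    s=bot.read_state();p=np.array(s["eef_pos"]);R=cv2.Rodrigues(np.array(s["ee_rot"]))[0]
    d=np.array([x,y,p[2] if z is None else z])-p;a=np.arctan2(R[1,1],R[0,1])
    print(round(s["time"],1),"pos",np.round(p,1),"tool shift mm",np.round(R.T@d,1),"roll",None if yaw is None else round(a-yaw,3),"a",round(a,3),"rows",np.linalg.norm(d)/41.7)
E
python3 -c "
from h import *
go(498,-70,150,-.05)"
```

```text
5.8 pos [479.8 -33.8 242.5] tool shift mm [-35.3  19.8  92.6] roll 0.005 a -0.045 rows 2.422848540264801
```

Request:
{"name": "jog_arm", "arguments": {"motion": [[[1,-0.035,0.02,0,0.005],[1,-0.035,0.02,0,0.005],[1,-0.035,0.02,0.04,0.005],[1,-0.035,0.02,0.08,0.005],[1,-0.035,0.02,0.09,0.005],[1,-0.035,0.02,0.09,0.005],[1,-0.035,0.02,0.09,0.005]]]}}

```text
time: 6.38
eef_pos: [498.1, -67.3, 153.7]
ee_rot: [2.276, 2.165, 0.0]
force: [0.5, 0.0, 0.7]
gripper_width: 0.999
finger_force: 0.0
```

```bash
python3 -c "
from h import *
go(498,-70,74,-.05)
a=grab_frame('side')[150:350,200:420];b=grab_frame('top')[110:260,240:440]
cv2.imwrite('pics/c1.png',np.hstack([cv2.resize(a,(440,400)),cv2.resize(b,(360,270)) if 0 else cv2.resize(b,(360,400))])[...,::-1])
print(np.round(proj('side',bot.read_state()['eef_pos'])),np.round(proj('top',bot.read_state()['eef_pos'])))"
```

```text
6.4 pos [498.1 -67.3 153.7] tool shift mm [-2.6  0.  79.7] roll 0.0 a -0.05 rows 1.9125036650038107
[297. 211.] [307. 201.]
```

View pics/c1.png

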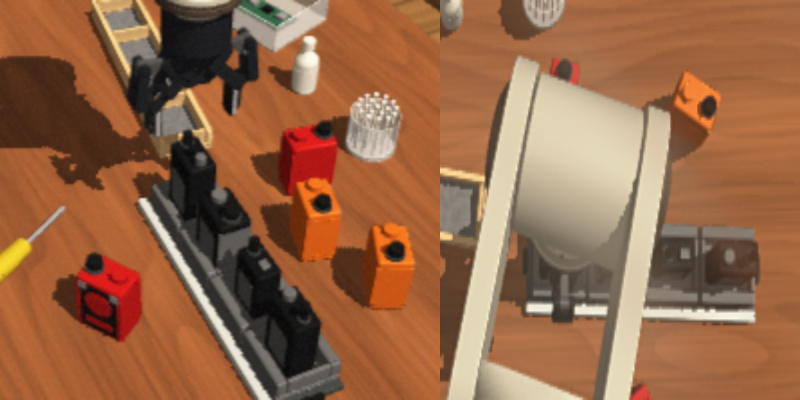

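The picture shows the fingers (crop 145,120 and 233,115) straddling the tall radio at crop (190,160), the leftmost. The red and orange look-alikes stand off the rail. The tall one is the pick.

Request:
{"name": "jog_arm", "arguments": {"motion": [[[1,-0.002,0,0.03,0],[1,-0.002,0,0.06,0],[1,-0.002,0,0.08,0],[1,-0.002,0,0.08,0],[1,-0.002,0,0.08,0],[0.1,-0.002,0,0.08,0],[0.1,-0.002,0,0.08,0],[0.1,-0.002,0,0.08,0]]], "grip_force": 50}}

```text
time: 7.15
eef_pos: [498.4, -69.6, 73.9]
ee_rot: [2.275, 2.164, 0.002]
force: [0.2, 0.0, 0.6]
gripper_width: 0.606
finger_force: 0.0
```

Request:
{"name": "jog_arm", "arguments": {"motion": [[[0.1,0,0,0,0],[0.1,0,0,0,0],[0.1,0,0,0,0],[0.1,0,0,0,0],[0.1,0,0,0,0],[0.1,0,0,0,0],[0.1,0,0,0,0],[0.1,0,0,0,0]]]}}

```text
time: 7.82
eef_pos: [498.0, -69.6, 73.3]
ee_rot: [2.275, 2.164, 0.001]
force: [-0.4, 0.4, 8.0]
gripper_width: 0.415
finger_force: 52.9
```

Request:
{"name": "jog_arm", "arguments": {"motion": [[[0.1,0,0,-0.02,0],[0.1,0,0,-0.04,0],[0.1,0,0,-0.06,0],[0.1,0.02,0.004,-0.07,0.02],[0.1,0.05,0.01,-0.07,0.04],[0.1,0.085,0.017,-0.07,0.06],[0.1,0.12,0.024,-0.07,0.08],[0.1,0.155,0.031,-0.07,0.107]]]}}

```text
time: 8.48
eef_pos: [536.4, 85.4, 142.6]
ee_rot: [2.39, 2.039, 0.0]
force: [0.5, -1.5, -2.2]
gripper_width: 0.421
finger_force: 52.2
```

```bash
python3 -c "
from h import *
print(bot.read_state()['gripper_width'],bot.read_state()['finger_force'],bot.read_state()['force'])
go(595.7,320.5,143,-.157)"
```

```text
0.4207456652248335 52.1762216091156 [ 0.54472703 -1.49134668 -2.15088989]
8.5 pos [536.4  85.4 142.6] tool shift mm [241.5  21.5  -0.4] roll -0.001 a -0.158 rows 5.8138189622781455
```

Request:
{"name": "jog_arm", "arguments": {"motion": [[[0.1,0.036,0.003,0,0],[0.1,0.072,0.006,0,0],[0.1,0.11,0.01,0,0],[0.1,0.15,0.013,0,0],[0.1,0.185,0.016,0,0],[0.1,0.215,0.019,0,0],[0.1,0.235,0.021,0,0],[0.1,0.241,0.021,0,0]]]}}

```text
time: 9.15
eef_pos: [594.7, 321.6, 141.7]
ee_rot: [-2.386, -2.043, 0.0]
force: [-0.4, 0.5, -1.9]
gripper_width: 0.412
finger_force: 52.1
```

Request:
{"name": "jog_arm", "arguments": {"motion": [[[0.1,0,0,0.015,0],[0.1,0,0,0.03,0],[0.1,0,0,0.03,0],[0.1,0,0,0.03,0]]]}}

```text
time: 9.48
eef_pos: [594.3, 318.1, 111.8]
ee_rot: [-2.389, -2.04, 0.003]
force: [-0.3, -0.4, -1.9]
gripper_width: 0.421
finger_force: 52.0
```

```bash
python3 -c "
from h import *
go(595.7,320.5,64,-.157)
a=grab_frame('side')[80:240,170:350];b=grab_frame('top')[130:230,110:290]
cv2.imwrite('pics/c2.png',np.hstack([cv2.resize(a,(450,400),interpolation=2),cv2.resize(b,(350,400) if 0 else (350,194)).repeat(1,0) if 0 else cv2.copyMakeBorder(cv2.resize(b,(350,194),interpolation=2),0,206,0,0,cv2.BORDER_CONSTANT)])[...,::-1])
C,S=np.cos(-.157),np.sin(-.157)
for x,y in((577,202),):
  for ly in(120,):
    for lx,dy in((-28,37),(28,37),(28,-37),(-28,-37)):
      P=(x+C*lx-S*(ly+dy),y+S*lx+C*(ly+dy),30);u=proj('side',P);v=proj('top',P);print((u-[170,80])*2.5,(v-[110,130])*1.944+[450,0])
s=bot.read_state()['eef_pos']
# radio bottom corners predicted
for lx,dy in((-18,28),(18,28),(18,-28),(-18,-28)):
  P=(s[0]+C*lx-S*dy,s[1]+S*lx+C*dy,s[2]-55);print('radio',(proj('side',P)-[170,80])*2.5)"
```

```text
9.5 pos [594.3 318.1 111.8] tool shift mm [ 2.6  1.1 47.8] roll -0.0 a -0.157 rows 1.1493227381621423
[197.83136891 176.58643559] [510.13949972 104.90043304]
[242.5617897  168.72935791] [517.06907233  64.88867336]
[261.1494743  203.01269231] [570.17014571  71.77596967]
[215.03712422 211.43401374] [563.5107815  111.93190892]
radio [207.61671941 160.43118056]
radio [236.85239898 155.37341474]
radio [250.919017   181.24422587]
radio [220.99331869 186.57834652]
```

View pics/c2.png

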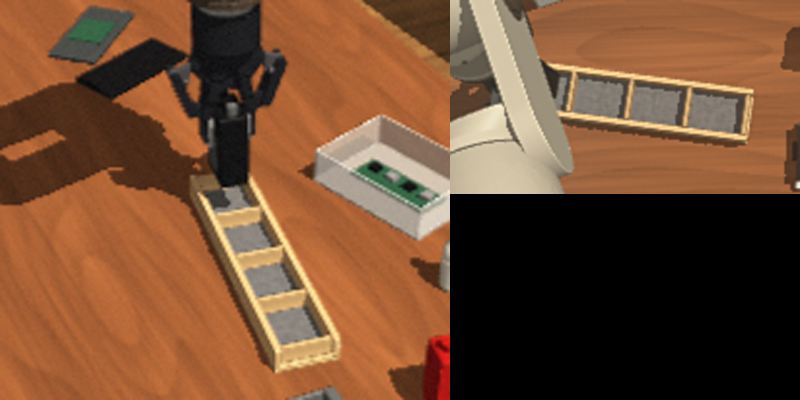

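Request:
{"name": "jog_arm", "arguments": {"motion": [[[0.1,0.002,0.001,0.015,0],[0.1,0.002,0.001,0.03,0],[0.1,0.002,0.001,0.04,0],[0.1,0.002,0.001,0.043,0],[0.1,0.002,0.001,0.046,0],[0.1,0.002,0.001,0.047,0],[0.1,0.002,0.001,0.047,0],[0.1,0.002,0.001,0.047,0]]]}}

```text
time: 10.25
eef_pos: [596.3, 320.5, 66.0]
ee_rot: [2.389, 2.04, 0.001]
force: [0.5, 0.4, -1.8]
gripper_width: 0.417
finger_force: 52.2
```

Request:
{"name": "jog_arm", "arguments": {"motion": [[[0.1,0,0,0.001,0],[0.1,0,0,0.002,0],[0.1,0,0,0.0025,0],[0.1,0,0,0.003,0],[0.1,0,0,0.003,0],[0.1,0,0,0.003,0]]]}}

```text
time: 10.75
eef_pos: [596.2, 320.5, 63.3]
ee_rot: [2.389, 2.04, 0.001]
force: [-2.4, -1.4, 8.5]
gripper_width: 0.418
finger_force: 52.8
```

Request:
{"name": "jog_arm", "arguments": {"motion": [[[0.6,0,0,0,0],[0.8,0,0,0,0],[1,0,0,0,0],[1,0,0,0,0],[1,0,0,0,0],[1,0,0,0,0],[1,0,0,0,0],[1,0,0,0,0]]]}}

```text
time: 11.42
eef_pos: [596.0, 320.4, 62.3]
ee_rot: [2.389, 2.04, -0.0]
force: [1.4, -0.4, 0.4]
gripper_width: 1.0
finger_force: 0.0
```

Request:
{"name": "jog_arm", "arguments": {"motion": [[[1,0,0,-0.03,0],[1,0,0,-0.06,0],[1,0,0,-0.1,0],[1,0,0,-0.12,0],[1,-0.04,0,-0.12,0],[1,-0.08,0,-0.12,0],[1,-0.12,0,-0.12,0],[1,-0.16,0,-0.12,0]]]}}

```text
time: 12.08
eef_pos: [570.3, 161.0, 182.3]
ee_rot: [2.388, 2.041, 0.0]
force: [1.2, -0.0, 0.1]
gripper_width: 1.001
finger_force: 0.0
```

```bash
python3 -c "
from h import *
go(494,-151,185,-.05)"
```

```text
12.1 pos [570.3 161.  182.3] tool shift mm [-320.1  -26.8   -2.6] roll -0.106 a -0.156 rows 7.703186920359677
```

Request:
{"name": "jog_arm", "arguments": {"motion": [[[1,-0.32,-0.027,0,-0.106],[1,-0.32,-0.027,0,-0.106],[1,-0.32,-0.027,0,-0.106],[1,-0.32,-0.027,0,-0.106],[1,-0.32,-0.027,0,-0.106],[1,-0.32,-0.027,0,-0.106],[1,-0.32,-0.027,0,-0.106],[1,-0.32,-0.027,0,-0.106]]]}}

```text
time: 12.75
eef_pos: [493.1, -152.3, 182.6]
ee_rot: [2.278, 2.162, -0.001]
force: [0.3, -0.8, -0.6]
gripper_width: 1.001
finger_force: 0.0
```

```bash
python3 -c "
from h import *
go(494,-151.5,60,-.05)
a=grab_frame('side')[60:360,170:420];cv2.imwrite('pics/c3.png',cv2.resize(a,(500,600),interpolation=2)[...,::-1])"
```

```text
12.8 pos [ 493.1 -152.3  182.6] tool shift mm [  0.9   0.8 122.6] roll -0.002 a -0.052 rows 2.940072486515783
```

View pics/c3.png

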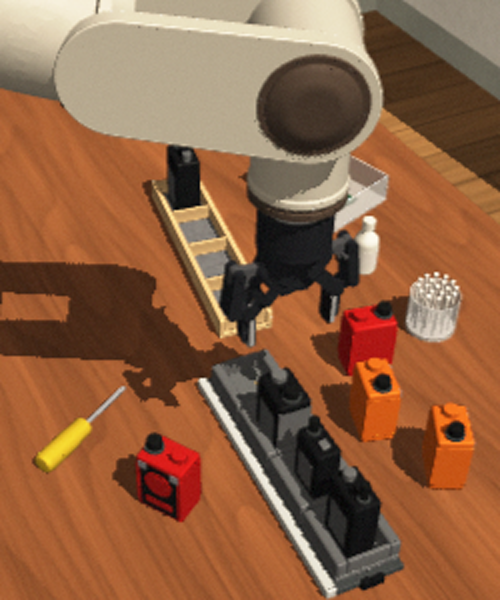

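The tall radio stands upright in the leftmost bay (crop 182,180). The fingers are open above the rugged one (crop 283,405).

Request:
{"name": "jog_arm", "arguments": {"motion": [[[1,0.001,0.001,0.035,0],[1,0.001,0.001,0.07,0],[1,0.001,0.001,0.1,0],[1,0.001,0.001,0.12,0],[1,0.001,0.001,0.122,0],[1,0.001,0.001,0.122,0],[0.1,0.001,0.001,0.122,0],[0.1,0.001,0.001,0.122,0]]]}}

```text
time: 13.47
eef_pos: [496.2, -148.8, 62.1]
ee_rot: [2.275, 2.163, 0.001]
force: [-0.2, -0.1, -0.6]
gripper_width: 0.747
finger_force: 0.0
```

Request:
{"name": "jog_arm", "arguments": {"motion": [[[0.1,0,0,0,0],[0.1,0,0,0,0],[0.1,0,0,0,0],[0.1,0,0,0,0],[0.1,0,0,0,0],[0.1,0,0,0,0],[0.1,0,0,0,0],[0.1,0,0,0,0]]]}}

```text
time: 14.13
eef_pos: [495.8, -148.7, 61.5]
ee_rot: [2.276, 2.163, 0.001]
force: [-2.3, 1.1, 8.5]
gripper_width: 0.463
finger_force: 50.2
```

```bash
python3 -c "
from h import *
go(583.5,241.5,135,-.157)"
```

```text
14.1 pos [ 495.8 -148.7   61.5] tool shift mm [394.1  67.8 -73.7] roll 0.106 a -0.051 rows 9.751533707347159
```

Request:
{"name": "jog_arm", "arguments": {"motion": [[[0.1,0,0,-0.02,0],[0.1,0,0,-0.04,0],[0.1,0,0,-0.06,0],[0.1,0.02,0.004,-0.07,0.02],[0.1,0.05,0.01,-0.07,0.04],[0.1,0.085,0.017,-0.07,0.06],[0.1,0.12,0.024,-0.07,0.08],[0.1,0.155,0.031,-0.07,0.106]]]}}

```text
time: 14.8
eef_pos: [534.3, 6.3, 130.9]
ee_rot: [2.39, 2.038, 0.001]
force: [1.1, -0.9, -1.7]
gripper_width: 0.464
finger_force: 51.3
```

```bash
python3 -c "
from h import *
print(bot.read_state()['gripper_width'],bot.read_state()['finger_force'],bot.read_state()['force'])
go(583.7,243,131,-.157)"
```

```text
0.4641437359148662 51.31770193576813 [ 1.1444462  -0.92881054 -1.68833844]
14.8 pos [534.3   6.3 130.9] tool shift mm [ 2.416e+02  1.140e+01 -2.000e-01] roll -0.001 a -0.158 rows 5.799348993233237
```

Request:
{"name": "jog_arm", "arguments": {"motion": [[[0.1,0.036,0.002,0,0],[0.1,0.072,0.004,0,0],[0.1,0.11,0.006,0,0],[0.1,0.15,0.008,0,0],[0.1,0.185,0.009,0,0],[0.1,0.215,0.01,0,0],[0.1,0.235,0.011,0,0],[0.1,0.241,0.011,0,0]]]}}

```text
time: 15.47
eef_pos: [582.7, 244.1, 130.2]
ee_rot: [-2.386, -2.043, -0.001]
force: [0.4, 0.1, -2.8]
gripper_width: 0.461
finger_force: 51.3
```

Request:
{"name": "jog_arm", "arguments": {"motion": [[[0.1,0,0,0.015,0],[0.1,0,0,0.03,0],[0.1,0,0,0.03,0],[0.1,0,0,0.03,0]]]}}

```text
time: 15.8
eef_pos: [582.4, 240.5, 100.1]
ee_rot: [-2.389, -2.04, 0.002]
force: [0.2, 0.3, -2.0]
gripper_width: 0.464
finger_force: 51.3
```

```bash
python3 -c "
from h import *
go(583.7,243,54,-.157)
a=grab_frame('side')[100:260,200:360];cv2.imwrite('pics/c4.png',cv2.resize(a,(560,560),interpolation=2)[...,::-1])
C,S=np.cos(-.157),np.sin(-.157)
for lx,dy in((-28,37),(28,37),(28,-37),(-28,-37)):
  P=(577+C*lx-S*(40+dy),202+S*lx+C*(40+dy),30);print((proj('side',P)-[200,100])*3.5)
s=bot.read_state()['eef_pos']
for lx,dy in((-20,29),(20,29),(20,-29),(-20,-29)):
  dy-=1.5;P=(s[0]+C*lx-S*dy,s[1]+S*lx+C*dy,s[2]-43.5);print('radio',(proj('side',P)-[200,100])*3.5)"
```

```text
15.8 pos [582.4 240.5 100.1] tool shift mm [ 2.7  0.9 46.1] roll -0.0 a -0.157 rows 1.1078600595820256
[198.07800838 230.11103656]
[262.79735431 218.25350755]
[290.81862542 269.93625495]
[224.03247085 282.67775874]
radio [210.19824641 208.24560711]
radio [257.18846382 199.75793459]
radio [279.23208967 240.18639337]
radio [231.0540546  249.17309804]
```

View pics/c4.png

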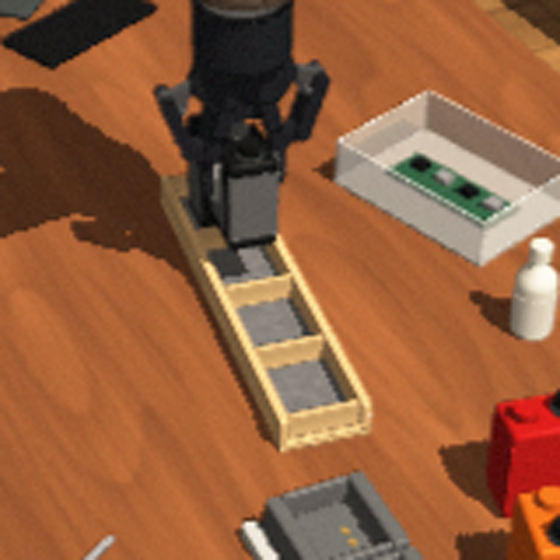

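The rugged radio hangs over bay 2. Its bottom edge is at crop (229,247)–(275,240), where it was predicted, so I lower it.

Request:
{"name": "jog_arm", "arguments": {"motion": [[[0.1,0.002,0.001,0.015,0],[0.1,0.002,0.001,0.03,0],[0.1,0.002,0.001,0.038,0],[0.1,0.002,0.001,0.042,0],[0.1,0.002,0.001,0.045,0],[0.1,0.002,0.001,0.047,0],[0.1,0.002,0.001,0.048,0],[0.1,0.002,0.001,0.048,0]]]}}

```text
time: 16.52
eef_pos: [584.2, 242.9, 52.7]
ee_rot: [2.389, 2.04, 0.001]
force: [0.1, -0.7, -2.2]
gripper_width: 0.46
finger_force: 51.4
```

Request:
{"name": "jog_arm", "arguments": {"motion": [[[0.1,0,0,0.0005,0],[0.1,0,0,0.001,0],[0.1,0,0,0.0015,0],[0.1,0,0,0.0015,0],[0.1,0,0,0.0015,0]]]}}

```text
time: 16.93
eef_pos: [584.2, 243.0, 51.6]
ee_rot: [2.388, 2.04, 0.001]
force: [-1.7, -0.5, 5.5]
gripper_width: 0.461
finger_force: 52.2
```

Request:
{"name": "jog_arm", "arguments": {"motion": [[[0.6,0,0,0,0],[0.8,0,0,0,0],[1,0,0,0,0],[1,0,0,0,0],[1,0,0,0,0],[1,0,0,0,0],[1,0,0,0,0],[1,0,0,0,0]]]}}

```text
time: 17.6
eef_pos: [584.0, 242.9, 50.8]
ee_rot: [2.389, 2.04, -0.0]
force: [-0.7, -0.2, 1.2]
gripper_width: 0.999
finger_force: 0.0
```

Request:
{"name": "jog_arm", "arguments": {"motion": [[[1,0,0,-0.03,0],[1,0,0,-0.06,0],[1,0,0,-0.1,0],[1,0,0,-0.12,0],[1,-0.04,0,-0.12,0],[1,-0.08,0,-0.12,0],[1,-0.12,0,-0.12,0],[1,-0.16,0,-0.12,0]]]}}

```text
time: 18.27
eef_pos: [558.4, 83.4, 170.9]
ee_rot: [2.388, 2.041, 0.0]
force: [0.1, -0.3, -0.8]
gripper_width: 0.999
finger_force: 0.0
```

```bash
python3 -c "
from h import *
go(490.5,-229,170,-.05)"
```

```text
18.3 pos [558.4  83.4 170.9] tool shift mm [-319.2  -18.4    0.9] roll -0.106 a -0.156 rows 7.667489692396135
```

Request:
{"name": "jog_arm", "arguments": {"motion": [[[1,-0.319,-0.018,0,-0.106],[1,-0.319,-0.018,0,-0.106],[1,-0.319,-0.018,0,-0.106],[1,-0.319,-0.018,0,-0.106],[1,-0.319,-0.018,0,-0.106],[1,-0.319,-0.018,0,-0.106],[1,-0.319,-0.018,0,-0.106],[1,-0.319,-0.018,0,-0.106]]]}}

```text
time: 18.93
eef_pos: [490.2, -230.5, 171.0]
ee_rot: [2.278, 2.162, -0.001]
force: [0.4, 1.7, 0.6]
gripper_width: 1.001
finger_force: 0.0
```

```bash
python3 -c "
from h import *
go(490.5,-229,63,-.05)
a=grab_frame('side')[100:350,200:420];cv2.imwrite('pics/c5.png',cv2.resize(a,(528,600),interpolation=2)[...,::-1])"
```

```text
18.9 pos [ 490.2 -230.5  171. ] tool shift mm [  1.6   0.2 108. ] roll -0.002 a -0.052 rows 2.590970666426108
```

View pics/c5.png

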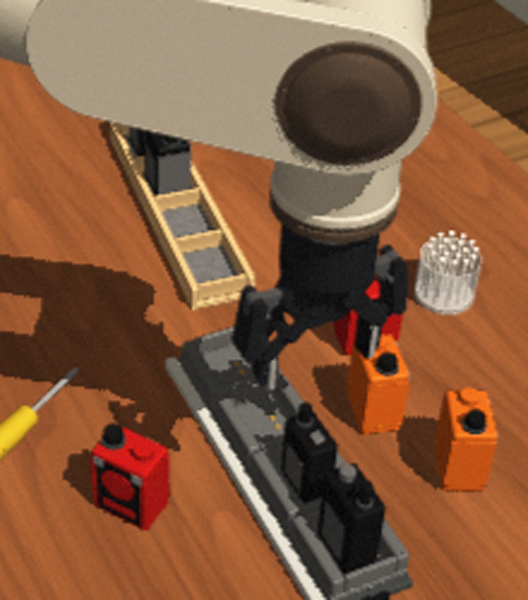

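The rugged radio stands in bay 2 (crop 168,165). The gripper is over the mini radio (crop 307,450).

Request:
{"name": "jog_arm", "arguments": {"motion": [[[1,0,0,0.035,0],[1,0,0,0.07,0],[1,0,0,0.1,0],[1,0,0,0.109,0],[1,0,0,0.109,0],[1,0,0,0.109,0],[0.1,0,0,0.109,0],[0.1,0,0,0.109,0]]]}}

```text
time: 19.65
eef_pos: [492.2, -227.9, 63.7]
ee_rot: [2.275, 2.162, 0.001]
force: [0.3, -0.5, -0.6]
gripper_width: 0.746
finger_force: 0.0
```

Request:
{"name": "jog_arm", "arguments": {"motion": [[[0.1,0,0,0,0],[0.1,0,0,0,0],[0.1,0,0,0,0],[0.1,0,0,0,0],[0.1,0,0,0,0],[0.1,0,0,0,0],[0.1,0,0,0,0],[0.1,0,0,0,0]]]}}

```text
time: 20.32
eef_pos: [491.6, -227.5, 62.4]
ee_rot: [2.277, 2.164, 0.0]
force: [0.6, 0.7, 7.3]
gripper_width: 0.347
finger_force: 54.6
```

Request:
{"name": "jog_arm", "arguments": {"motion": [[[0.1,0,0,-0.02,0],[0.1,0,0,-0.04,0],[0.1,0,0,-0.06,0],[0.1,0.02,0.003,-0.07,0.02],[0.1,0.05,0.007,-0.07,0.04],[0.1,0.085,0.012,-0.07,0.06],[0.1,0.12,0.018,-0.07,0.08],[0.1,0.155,0.023,-0.07,0.106]]]}}

```text
time: 20.98
eef_pos: [522.2, -72.4, 131.9]
ee_rot: [2.39, 2.039, -0.0]
force: [1.2, -0.6, -0.9]
gripper_width: 0.346
finger_force: 53.6
```

```bash
python3 -c "
from h import *
go(571.1,163.5,135,-.157)"
```

```text
21.0 pos [522.2 -72.4 131.9] tool shift mm [240.6  11.   -3.1] roll -0.002 a -0.159 rows 5.777042082430608
```

Request:
{"name": "jog_arm", "arguments": {"motion": [[[0.1,0.036,0.002,0,0],[0.1,0.072,0.004,0,0],[0.1,0.11,0.006,0,0],[0.1,0.15,0.008,0,0],[0.1,0.185,0.009,0,0],[0.1,0.215,0.01,0,0],[0.1,0.237,0.012,0,0],[0.1,0.243,0.012,0,0]]]}}

```text
time: 21.65
eef_pos: [572.2, 167.4, 131.5]
ee_rot: [-2.386, -2.043, -0.0]
force: [0.6, 1.0, -1.4]
gripper_width: 0.349
finger_force: 53.6
```

Request:
{"name": "jog_arm", "arguments": {"motion": [[[0.1,0,0,0.015,0],[0.1,0,0,0.03,0],[0.1,0,0,0.03,0],[0.1,0,0,0.03,0]]]}}

```text
time: 21.98
eef_pos: [571.7, 163.8, 101.4]
ee_rot: [-2.389, -2.04, 0.002]
force: [0.3, -0.1, -0.8]
gripper_width: 0.347
finger_force: 53.6
```

```bash
python3 -c "
from h import *
go(571.1,163.5,53.5,-.157)
a=grab_frame('side')[100:260,200:360];cv2.imwrite('pics/c6.png',cv2.resize(a,(560,560),interpolation=2)[...,::-1])"
```

```text
22.0 pos [571.7 163.8 101.4] tool shift mm [-0.4 -0.4 47.9] roll -0.0 a -0.157 rows 1.1488659823358733
```

View pics/c6.png

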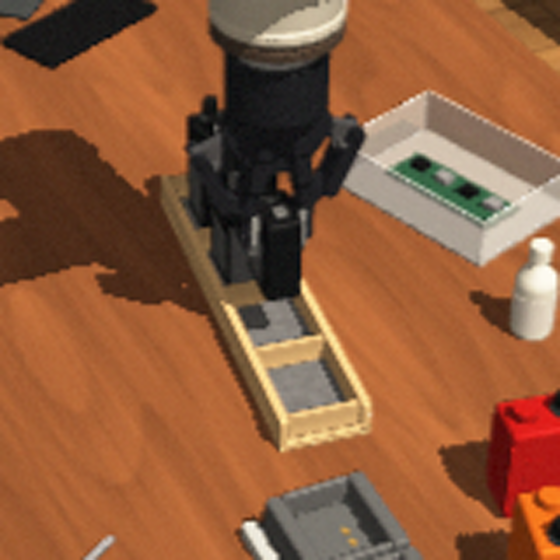

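The mini radio hangs over bay 3 (crop 280,290), and bays 1 and 2 are filled.

Request:
{"name": "jog_arm", "arguments": {"motion": [[[0.1,0,0,0.015,0],[0.1,0,0,0.03,0],[0.1,0,0,0.038,0],[0.1,0,0,0.042,0],[0.1,0,0,0.045,0],[0.1,0,0,0.047,0],[0.1,0,0,0.048,0],[0.1,0,0,0.048,0]]]}}

```text
time: 22.7
eef_pos: [572.3, 164.3, 54.2]
ee_rot: [2.389, 2.04, 0.001]
force: [-0.1, 0.0, -1.0]
gripper_width: 0.342
finger_force: 53.7
```

Request:
{"name": "jog_arm", "arguments": {"motion": [[[0.1,0,0,0.0005,0],[0.1,0,0,0.001,0],[0.1,0,0,0.001,0],[0.1,0,0,0.001,0],[0.1,0,0,0.001,0]]]}}

```text
time: 23.12
eef_pos: [572.1, 164.4, 52.9]
ee_rot: [2.389, 2.04, 0.0]
force: [-0.5, 0.3, -1.5]
gripper_width: 0.345
finger_force: 53.7
```

Request:
{"name": "jog_arm", "arguments": {"motion": [[[0.1,0,0,0.0005,0],[0.1,0,0,0.001,0],[0.1,0,0,0.001,0],[0.1,0,0,0.001,0],[0.1,0,0,0.001,0]]]}}

```text
time: 23.53
eef_pos: [572.2, 164.4, 52.4]
ee_rot: [2.389, 2.04, 0.001]
force: [-3.2, -0.4, 8.5]
gripper_width: 0.344
finger_force: 54.9
```

Request:
{"name": "jog_arm", "arguments": {"motion": [[[0.6,0,0,0,0],[0.8,0,0,0,0],[1,0,0,0,0],[1,0,0,0,0],[1,0,0,0,0],[1,0,0,0,0],[1,0,0,0,0],[1,0,0,0,0]]]}}

```text
time: 24.2
eef_pos: [572.1, 164.3, 51.8]
ee_rot: [2.389, 2.04, -0.0]
force: [0.2, 0.2, -0.4]
gripper_width: 1.002
finger_force: 0.0
```

Request:
{"name": "jog_arm", "arguments": {"motion": [[[1,0,0,-0.03,0],[1,0,0,-0.06,0],[1,0,0,-0.1,0],[1,0,0,-0.12,0],[1,-0.04,0,-0.12,0],[1,-0.08,0,-0.12,0],[1,-0.12,0,-0.12,0],[1,-0.16,0,-0.12,0]]]}}

```text
time: 24.87
eef_pos: [546.5, 4.9, 172.0]
ee_rot: [2.388, 2.041, 0.0]
force: [0.4, -0.1, 0.0]
gripper_width: 0.999
finger_force: 0.0
```

```bash
python3 -c "
from h import *
go(485.5,-310.5,170,-.05)"
```

```text
24.9 pos [546.5   4.9 172. ] tool shift mm [-321.1  -11.2    2. ] roll -0.106 a -0.156 rows 7.704313852627494
```

Request:
{"name": "jog_arm", "arguments": {"motion": [[[1,-0.321,-0.011,0,-0.106],[1,-0.321,-0.011,0,-0.106],[1,-0.321,-0.011,0,-0.106],[1,-0.321,-0.011,0,-0.106],[1,-0.321,-0.011,0,-0.106],[1,-0.321,-0.011,0,-0.106],[1,-0.321,-0.011,0,-0.106],[1,-0.321,-0.011,0,-0.106]]]}}

```text
time: 25.53
eef_pos: [484.9, -312.0, 171.9]
ee_rot: [2.278, 2.162, -0.001]
force: [-0.5, -0.2, -0.1]
gripper_width: 1.001
finger_force: 0.0
```

```bash
python3 -c "
from h import *
go(485.5,-310.5,72,-.05)
a=grab_frame('side')[100:370,200:420];cv2.imwrite('pics/c7.png',cv2.resize(a,(484,594),interpolation=2)[...,::-1])"
```

```text
25.5 pos [ 484.9 -312.   171.9] tool shift mm [ 1.6  0.5 99.9] roll -0.002 a -0.052 rows 2.396643867418303
```

View pics/c7.png

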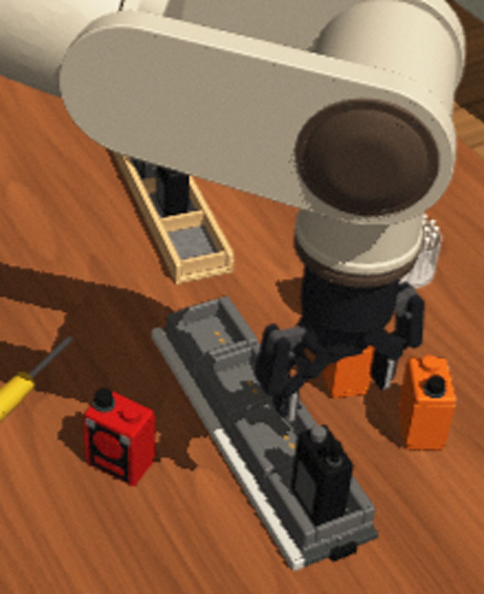

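The mini radio stands in bay 3. Only the keypad radio is left on the rail (crop 322,475), under the gripper.

Request:
{"name": "jog_arm", "arguments": {"motion": [[[1,0,0,0.035,0],[1,0,0,0.07,0],[1,0,0,0.095,0],[1,0,0,0.1,0],[1,0,0,0.1,0],[1,0,0,0.1,0],[0.1,0,0,0.1,0],[0.1,0,0,0.1,0]]]}}

```text
time: 26.25
eef_pos: [486.7, -309.5, 73.7]
ee_rot: [2.275, 2.162, 0.0]
force: [0.4, -0.1, 0.5]
gripper_width: 0.75
finger_force: 0.0
```

Request:
{"name": "jog_arm", "arguments": {"motion": [[[0.1,0,0,0,0],[0.1,0,0,0,0],[0.1,0,0,0,0],[0.1,0,0,0,0],[0.1,0,0,0,0],[0.1,0,0,0,0],[0.1,0,0,0,0],[0.1,0,0,0,0]]]}}

```text
time: 26.92
eef_pos: [486.2, -309.2, 72.5]
ee_rot: [2.277, 2.164, -0.0]
force: [-0.8, 1.0, 5.4]
gripper_width: 0.365
finger_force: 50.4
```

Request:
{"name": "jog_arm", "arguments": {"motion": [[[0.1,0,0,-0.02,0],[0.1,0,0,-0.04,0],[0.1,0,0,-0.06,0],[0.1,0.02,0.003,-0.07,0.02],[0.1,0.05,0.006,-0.07,0.04],[0.1,0.085,0.01,-0.07,0.06],[0.1,0.12,0.015,-0.07,0.08],[0.1,0.155,0.02,-0.07,0.106]]]}}

```text
time: 27.58
eef_pos: [513.7, -153.8, 141.9]
ee_rot: [2.39, 2.039, -0.0]
force: [0.2, 0.1, -2.9]
gripper_width: 0.365
finger_force: 50.2
```

```bash
python3 -c "
from h import *
go(558.6,84.5,140,-.157)"
```

```text
27.6 pos [ 513.7 -153.8  141.9] tool shift mm [242.4   6.7   1.9] roll -0.002 a -0.159 rows 5.815102784874371
```

Request:
{"name": "jog_arm", "arguments": {"motion": [[[0.1,0.036,0.001,0,0],[0.1,0.072,0.002,0,0],[0.1,0.11,0.003,0,0],[0.1,0.15,0.004,0,0],[0.1,0.185,0.005,0,0],[0.1,0.215,0.006,0,0],[0.1,0.237,0.007,0,0],[0.1,0.244,0.007,0,0]]]}}

```text
time: 28.25
eef_pos: [559.0, 87.7, 141.7]
ee_rot: [-2.386, -2.043, -0.0]
force: [0.2, 0.4, -2.0]
gripper_width: 0.368
finger_force: 50.2
```

Request:
{"name": "jog_arm", "arguments": {"motion": [[[0.1,0,0,0.015,0],[0.1,0,0,0.03,0],[0.1,0,0,0.03,0],[0.1,0,0,0.03,0]]]}}

```text
time: 28.58
eef_pos: [558.5, 84.2, 111.5]
ee_rot: [-2.388, -2.04, 0.002]
force: [-0.2, -0.1, -1.1]
gripper_width: 0.372
finger_force: 50.0
```

```bash
python3 -c "
from h import *
go(558.6,84.5,63.5,-.157)
a=grab_frame('side')[100:260,200:360];cv2.imwrite('pics/c8.png',cv2.resize(a,(560,560),interpolation=2)[...,::-1])"
```

```text
28.6 pos [558.5  84.2 111.5] tool shift mm [ 0.3  0.1 48. ] roll -0.0 a -0.157 rows 1.1514276727172923
```

View pics/c8.png

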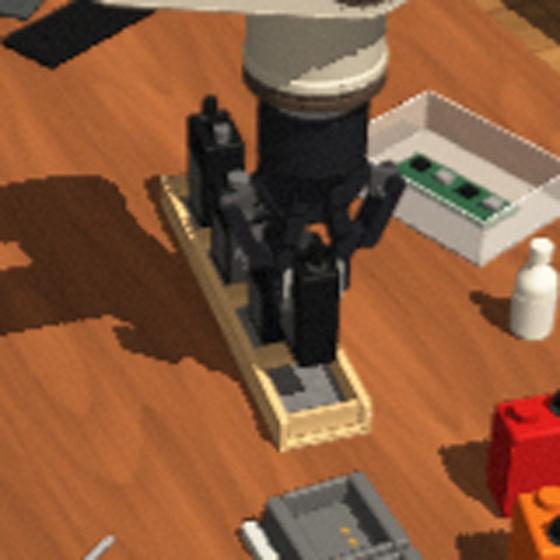

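The keypad radio hangs over bay 4 (bottom at crop 316,360), and the other three stand in order.

Request:
{"name": "jog_arm", "arguments": {"motion": [[[0.1,0,0,0.015,0],[0.1,0,0,0.03,0],[0.1,0,0,0.038,0],[0.1,0,0,0.042,0],[0.1,0,0,0.045,0],[0.1,0,0,0.047,0],[0.1,0,0,0.048,0],[0.1,0,0,0.048,0]]]}}

```text
time: 29.3
eef_pos: [559.1, 84.6, 64.2]
ee_rot: [2.389, 2.04, 0.0]
force: [0.4, -1.0, -3.0]
gripper_width: 0.368
finger_force: 50.2
```

Request:
{"name": "jog_arm", "arguments": {"motion": [[[0.1,0,0,0.0005,0],[0.1,0,0,0.001,0],[0.1,0,0,0.0015,0],[0.1,0,0,0.0015,0],[0.1,0,0,0.0015,0]]]}}

```text
time: 29.72
eef_pos: [559.1, 84.6, 62.6]
ee_rot: [2.389, 2.04, 0.0]
force: [-0.4, 0.5, 1.6]
gripper_width: 0.371
finger_force: 50.5
```

Contact felt. I release, rise and retreat.

Request:
{"name": "jog_arm", "arguments": {"motion": [[[0.6,0,0,0,0],[0.8,0,0,0,0],[1,0,0,0,0],[1,0,0,0,0],[1,0,0,0,0],[1,0,0,0,0],[1,0,0,0,0],[1,0,0,0,0]]]}}

```text
time: 30.38
eef_pos: [558.9, 84.6, 62.3]
ee_rot: [2.389, 2.04, -0.0]
force: [0.9, 0.2, -0.5]
gripper_width: 1.0
finger_force: 0.0
```

Request:
{"name": "jog_arm", "arguments": {"motion": [[[1,0,0,-0.03,0],[1,0,0,-0.06,0],[1,0,0,-0.1,0],[1,0,0,-0.12,0],[1,-0.04,0,-0.14,0],[1,-0.08,0,-0.14,0],[1,-0.12,0,-0.14,0],[1,-0.16,0,-0.14,0]]]}}

```text
time: 31.05
eef_pos: [533.4, -74.9, 202.8]
ee_rot: [2.387, 2.041, 0.001]
force: [1.3, -0.7, -0.5]
gripper_width: 0.999
finger_force: 0.0
```

Request:
{"name": "jog_arm", "arguments": {"motion": [[[1,-0.04,0,0,0],[1,-0.08,0,0,0],[1,-0.12,0,0,0],[1,-0.16,0,0,0],[1,-0.16,0,0,0],[1,-0.16,0,0,0],[1,-0.16,0,0,0],[1,-0.16,0,0,0]]]}}

```text
time: 31.72
eef_pos: [509.1, -230.5, 202.4]
ee_rot: [-2.388, -2.041, -0.0]
force: [0.2, -0.5, 0.1]
gripper_width: 1.005
finger_force: 0.0
```

```bash
python3 -c "
from h import *
a=grab_frame('side')[90:250,210:350];b=grab_frame('top')[140:220,120:290]
b=cv2.resize(b,(400,188),interpolation=2);a=cv2.resize(a,(400,457),interpolation=2)
cv2.imwrite('pics/c9.png',np.hstack([a,cv2.copyMakeBorder(b,0,457-188,0,0,0)])[...,::-1])"
```

```text
(no output)
```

View pics/c9.png

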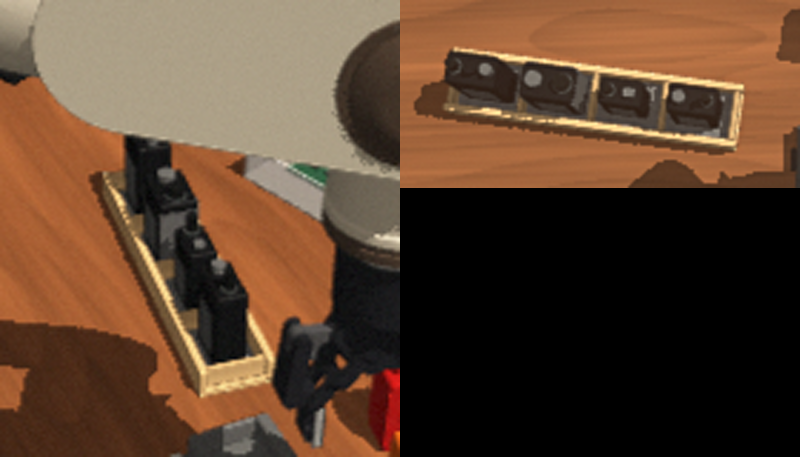

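All four radios stand upright, one to a bay, in the original order, and the gripper is clear of everything.

```bash
python3 -c "
from rig import bot
print(bot.job_done())"
```

```text
the job is handed in; nothing more can be done
None
```

All four radios (tall, rugged, mini, keypad from left to right) are standing upright in the rack bays in their original order, and the job is handed in at about 32 s; no verdict came back.

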